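# Find the stamped case crate and push it to dispatch

## Task

One of the two plywood case crates is stamped underneath. Tip each crate over towards the robot with the fingers, so that it lies on its front and its underside faces away from the robot; then push the stamped one, as it lies, until its underside is flat against the dispatch rail. Never pick a crate up; leave the other lying where it was tipped and do not disturb anything else on the bench.

Things in the scene. Friction and masses are not known exactly. Their poses are not given: they have to be found in the camera images.
- crate_stamped: Plywood case crate, a closed box with a shut lid, 95 mm tall, 0.3 to 0.5 kg: body 56 mm deep (x) by 112 mm wide (y), foot frame 64 x 120 x 14 mm around its bottom, lid 58 x 114 mm. Origin: centre of its underside; as it stands, x points away from the robot and z up to the lid. The stamp, a dark ring 54 mm across with a bar through it, is on its underside. Stands on the left (y > 0) or on the right.
- crate_plain: Plywood case crate, a closed box with a shut lid, 95 mm tall, 0.3 to 0.5 kg: body 56 mm deep (x) by 112 mm wide (y), foot frame 64 x 120 x 14 mm around its bottom, lid 58 x 114 mm. Origin: centre of its underside; as it stands, x points away from the robot and z up to the lid. Looks just like the other, but its underside is bare. One crate stands on the left (y > 0), the other on the right.
- crate_stamped_front (a point): Middle of the bottom front edge of crate_stamped (crate x = -32 mm, towards the robot): the edge it tips on. Once the crate lies on its front, this point is at the bench, and the underside stands upright above it, facing away from the robot (+x).
- crate_stamped_back (a point): Middle of the bottom back edge of crate_stamped (crate x = +32 mm); about 64 mm above the bench once the crate lies on its front. The back face of the body (x = +28 mm) stands free: pushed towards the robot about 70 to 85 mm up, the crate tips on its front edge with 1 to 2 N, passes balance at about 35 deg and then falls onto its front by itself.
- crate_stamped_lid (a point): Middle of the lid's top, crate_stamped (95 mm above its underside). Once the crate lies on its front, the lid is an upright face 58 mm high looking at the robot, about 95 mm nearer to it than the underside; pushing there, the crate slides on the bench with 2 to 6 N.
- crate_plain_front (a point): Middle of the bottom front edge of crate_plain (crate x = -32 mm, towards the robot): the edge it tips on. Once the crate lies on its front, this point is at the bench, and the underside stands upright above it, facing away from the robot (+x).
- crate_plain_back (a point): Middle of the bottom back edge of crate_plain (crate x = +32 mm); about 64 mm above the bench once the crate lies on its front. The back face of the body (x = +28 mm) stands free: pushed towards the robot about 70 to 85 mm up, the crate tips on its front edge with 1 to 2 N, passes balance at about 35 deg and then falls onto its front by itself.
- crate_plain_lid (a point): Middle of the lid's top, crate_plain (95 mm above its underside). Once the crate lies on its front, the lid is an upright face 58 mm high looking at the robot, about 95 mm nearer to it than the underside; pushing there, the crate slides on the bench with 2 to 6 N.
- rail: Dispatch rail: fixed straight aluminium bar on the bench across the far side of the work, 640 mm long (y), 14 mm high, 18 mm thick. Origin: at bench level in the middle of its front face, the face towards the robot and the crates; x points away from the robot, square to the bar. A crate is at the line when its underside touches the front face.
- dropper: small white dropper bottle, 26 mm diameter, 60 mm high, standing between the lanes of the two crates. Bystander. Origin: on the bench under its middle.
- stone_die: small plaster die, 22 mm diameter, 27 mm high, standing between the crates. Bystander. Origin: on the bench under its middle.
- liquid: white bottle, 40 mm diameter, 90 mm high, on the left. Bystander. Origin: on the bench under its middle.
- palette: white mixing palette, 120 x 150 x 12 mm, on the left. Bystander. Origin: on the bench under its middle.
- sample_block: wooden block 60 x 70 x 14 mm with three sample crowns on it, on the right. Bystander. Origin: on the bench under its middle.
- beaker: glass beaker, 60 mm diameter, 55 mm high, on the right. Bystander. Origin: on the bench under its middle.
- brush: brush 150 mm long lying beyond the rail. Bystander. Origin: its middle.

How it is judged (in metres and radians):
On the way, in this order (a step that is already met when the one before it is completed fails the run):
1. one crate lies on its front, the other still stands ((((angle between crate_stamped's own z axis and vertical between 1.45 and 1.75 rad and height (world z) of crate_stamped_front below 0.015 m and height (world z) of crate_stamped_back above 0.05 m and linear speed of crate_stamped below 0.03 m/s) and angle between crate_plain's own z axis and vertical below 0.2 rad) or ((angle between crate_plain's own z axis and vertical between 1.45 and 1.75 rad and height (world z) of crate_plain_front below 0.015 m and height (world z) of crate_plain_back above 0.05 m and linear speed of crate_plain below 0.03 m/s) and angle between crate_stamped's own z axis and vertical below 0.2 rad))), for 0.2 s.
2. both crates lie on their fronts (angle between crate_stamped's own z axis and vertical between 1.45 and 1.75 rad and height (world z) of each of crate_stamped_front, crate_plain_front below 0.015 m and height (world z) of each of crate_stamped_back, crate_plain_back above 0.05 m and linear speed of each of crate_stamped, crate_plain below 0.03 m/s and angle between crate_plain's own z axis and vertical between 1.45 and 1.75 rad), for 0.2 s.
3. the stamped crate lies with its underside flat against the dispatch rail (x of crate_stamped_front in the frame of rail between -0.01 and 0.006 m and y of crate_stamped_front in the frame of rail between -0.26 and 0.26 m and angle between the z axis of crate_stamped and the x axis of rail, either way round below 0.14 rad and angle between crate_stamped's own z axis and vertical between 1.45 and 1.75 rad and height (world z) of crate_stamped_front below 0.015 m and height (world z) of crate_stamped_back above 0.05 m and linear speed of crate_stamped below 0.03 m/s), for 0.2 s.
At the end, for the whole second after the job is handed in: The stamped crate lies at rest on its front with its underside within 10 mm of the rail's front face and square to it within 8 deg; the plain crate lies at rest on its front within 100 mm of where it stood (tipping alone moves its origin by about 45 mm); the robot touches nothing (all of step 3 and angle between crate_plain's own z axis and vertical between 1.45 and 1.75 rad and height (world z) of crate_plain_front below 0.015 m and height (world z) of crate_plain_back above 0.05 m and linear speed of crate_plain below 0.03 m/s and distance of crate_plain from where it was at the start of the episode below 0.1 m).
It fails at once if a crate is lifted: both bottom edges more than 20 mm off the bench (height (world z) of each of crate_stamped_front, crate_stamped_back above 0.02 m or height (world z) of each of crate_plain_front, crate_plain_back above 0.02 m).
It fails at once if a bystander is moved more than 25 mm or knocked over (distance of any of dropper, stone_die, liquid, palette, sample_block, beaker, brush from where it was at the start of the episode above 0.025 m or angle between any of dropper, stone_die, liquid, palette, sample_block, beaker's own z axis and vertical above 0.5 rad).
It also fails if it takes over 58 s, if anything falls off the work surface, if the arm or the gripper's body presses on something with over 40 N, if the wrist force passes 120 N, or if a joint passes its speed limit or range.

## Robot

A 6-joint arm with a two-finger parallel gripper is mounted at the origin on the work surface. World frame = base frame: x ahead of the robot, y to its left, z up, the work surface at z = 0. Lengths are in m, angles in degrees, forces in N, time in s.
With the tool pointing down it reaches from about 0.3 to 0.875 m from the base axis. Payload 6.4 kg.
Tool frame: the origin (TCP) lies at the very end of the fingers, on their centre line; the grasp point (between the pads) lies 19 mm behind it (bot.hold_point_z is the distance from the TCP to the grasp point, in m); z points along the fingers, x is the direction in which the jaws open and shut, and the axes are right-handed (so a half turn about z gives the same grasp; the last joint's range is limited). The gripper opens to 85 mm and grips with 20 to 120 N. Pads are 22 mm wide; open, the fingers measure 114 mm over their backs; the gripper's body (76 mm by 85 mm) begins 54 mm behind the grasp point. The pads swing forward as they close: fully open they stand 13 mm farther back than shut.
Start: joints at [-81.95, 10.359, 92.074, -0, 77.567, -11.82], TCP at [0.195, -0.541, 0.231] pointing down, gripper open.
Joint ranges: [-171.53, 171.53], [-51.25, 118.39], [17.06, 147.69], [-65.23, 245.23], [0, 150.52], [-178.68, 178.68]. Speed limits (degrees/s): [147.25, 147.25, 172.46, 180, 180, 180].

## Interface

Orientations are given as a 3x3 rotation matrix whose columns are the frame's x, y, z axes.
In Python, from station import bot gives the robot as it stands. The module is installed in compiled form; this text tells all that it offers.
- The arm moves only by the tool play_rows, never from a script. Its argument "rows" is one flat list of numbers, 7 for each row, row after row: the turn, a rotation vector about the tool's x, y, z in rad, then the shift along the tool's x, y, z in cm, then the finger opening in cm, from 0 to 8.54. A call has 1 to 8 rows; each row is the pose to reach, as a shift and turn from the pose measured when the call began, along the tool's axes at that moment; what a row does not reach only later rows make up. A row lasts 1/12 s, in which the tool goes at most 41.7 mm and 7.16 degrees, less where a joint would pass 70% of its speed; a pose out of reach is approached as far as the arm can. A call with a gripper value outside its range is refused whole. The fingers move at their own pace and stop on an object; "newtons" is the grip in N (left out, the last holds). Time passes only in rows, so rows that repeat a pose let the fingers close. It gives the time, the measured TCP pose, the force and the opening at its end, in the units of the state.
- bot.state(): the state, without advancing time (a new reading comes with each control period).
- bot.capture(name): name is "side" or "top"; returns the picture (420x560x3 uint8, red, green, blue); there is no depth.
- bot.camera_model(name): a dict with "camera_matrix" (3x3 intrinsics, pixels), "origin" and "rotation" of the camera in the world. Camera axes: x right, y down, z forward; pixel columns grow to the right and rows downward; lengths in m; the calibration is good to about 2 mm. A picture is of the moment at which its call begins. camera_model takes no time and is no camera call.
- bot.sign_off(): hands the job in, once; it reports no verdict.
The state is a dict: "clock": time; "joints": joint angles; "joint_vel": joint speeds; "joint_torque": joint torques, N m; "position": TCP position; "orientation": TCP orientation; "ft_force": force on the tool from outside, world axes, zero at the start; "ft_torque": the same for the moment, N m; "opening": opening from 0.0 (shut) to 1.0 (fully open).
Only numpy, scipy, OpenCV 4.12 (cv2) and the standard library are available. Lean on these libraries where they do the work, as an engineer would, in place of code of your own. Each camera call takes 0.05 s, during which the arm holds its last target.

## Working session

There is one attempt and no reset: what is moved stays moved. The work goes in short steps, Python scripts to look and compute and a tool call to move; the robot and the scene stay as the last step left them, time stands still between calls to the robot, and variables do not carry over. Pictures are saved under pics/ and viewed, and the job is handed in when it is done.

Besides the shell and the picture viewer there is one more tool, called after "Call:" as name(argument=value, ...) on one line, values as JSON. play_rows: Moves the arm, as the interface text tells. Its arguments: {"type":"object","properties":{"rows":{"type":"array","items":{"type":"number"}},"newtons":{"type":"number"}},"required":["rows"]}

```bash
mkdir -p pics
python3 - <<'E'
from station import bot
import cv2
s=bot.state();print({k:s[k] for k in('clock','position','orientation','ft_force','opening')})
for n in('top','side'):
    im=bot.capture(n);cv2.imwrite(f'pics/{n}0.png',cv2.cvtColor(im,cv2.COLOR_RGB2BGR));print(n,bot.camera_model(n))
E
```

```text
{'clock': 0.0, 'position': array([ 0.19538618, -0.54019707,  0.23038321]), 'orientation': array([[ 3.39927529e-01, -9.40451606e-01, -2.28329576e-04],
       [-9.40450093e-01, -3.39927401e-01,  1.72766161e-03],
       [-1.70239762e-03, -3.72547172e-04, -9.99998482e-01]]), 'ft_force': array([ 0.99658122, -0.19065813, -0.42408599]), 'opening': 0.9968072304939475}
top {'camera_matrix': array([[392.23982256,   0.        , 284.13644437],
       [  0.        , 392.23982256, 215.75315942],
       [  0.        ,   0.        ,   1.        ]]), 'origin': array([0.48816826, 0.00856755, 1.29015118]), 'rotation': array([[-0.01157305, -0.99753063,  0.06927267],
       [-0.99989778,  0.01212653,  0.00757478],
       [-0.00839611, -0.06917792, -0.99756901]])}
side {'camera_matrix': array([[521.06816546,   0.        , 286.42113312],
       [  0.        , 521.06816546, 201.8257578 ],
       [  0.        ,   0.        ,   1.        ]]), 'origin': array([-0.14102456,  0.90838806,  1.2750807 ]), 'rotation': array([[-0.77621159, -0.45635817,  0.43500895],
       [-0.63043646,  0.5544407 , -0.54327285],
       [ 0.00674033, -0.69594018, -0.71806812]])}
```

View pics/top0.png

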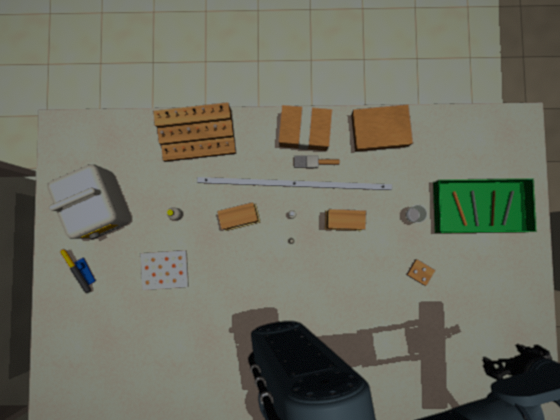

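View pics/side0.png

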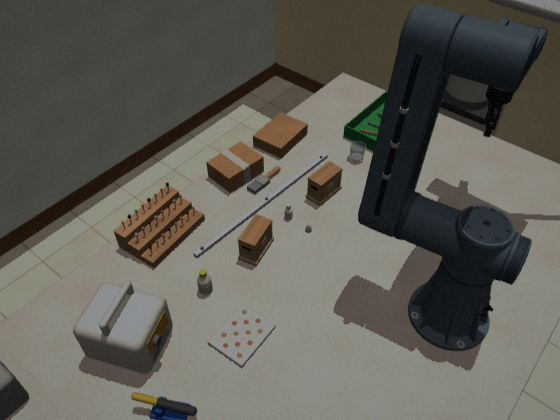

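The top view shows the left crate at about (238,216) px, the right crate at (347,219) and the rail from (198,180) to (391,188). The dropper is at (292,215) and the die at (291,241). I'll zoom in to measure.

```bash
python3 - <<'E'
import cv2
im=cv2.imread('pics/top0.png')[165:265,190:390]
cv2.imwrite('pics/top0z.png',cv2.resize(im,None,fx=4,fy=4,interpolation=cv2.INTER_CUBIC))
im=cv2.imread('pics/side0.png')[140:270,180:360]
cv2.imwrite('pics/side0z.png',cv2.resize(im,None,fx=4,fy=4,interpolation=cv2.INTER_CUBIC))
E
cat > h.py <<'E'
import numpy as np
from station import bot
def ray(n,uv,z):
    m=bot.camera_model(n);d=m['rotation']@np.linalg.inv(m['camera_matrix'])@np.array([*uv,1.]);o=m['origin']
    return o+d*(z-o[2])/d[2]
def proj(n,p):
    m=bot.camera_model(n);q=m['camera_matrix']@(m['rotation'].T@(np.asarray(p)-m['origin']));return q[:2]/q[2]
E
```

```text
(no output)
```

View pics/top0z.png

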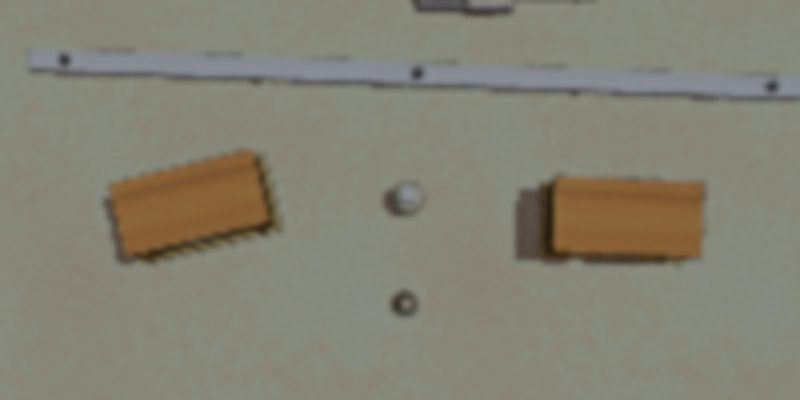

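View pics/side0z.png

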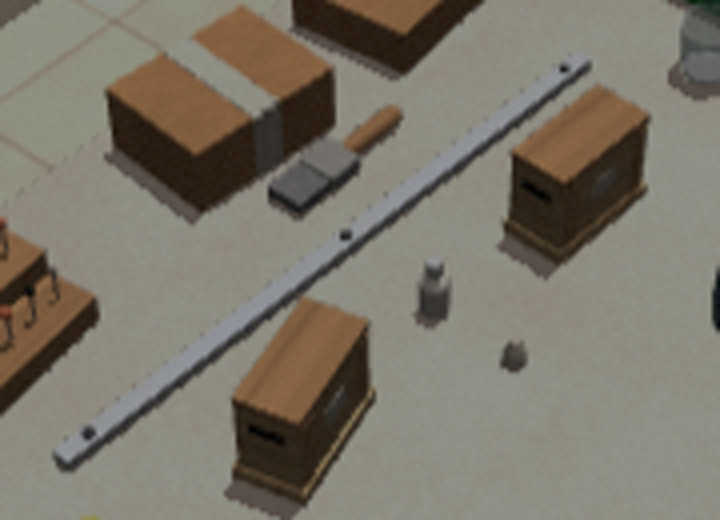

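Run:
```python
from h import *
np.set_printoptions(precision=4,suppress=True)
f=lambda x,y:((x+.5)/4-.5+190,(y+.5)/4-.5+165)
for nm,c in dict(L=[(109,187),(252,151),(271,225),(124,257)],R=[(555,178),(704,182),(702,258),(555,255)]).items():
    P=np.array([ray('top',f(*p),.095) for p in c]);print(nm,P[:,:2],'c',P.mean(0),[np.linalg.norm(P[i]-P[(i+1)%4]).round(4) for i in range(4)])
    e=(P[1]-P[0])+(P[2]-P[3]); print('yaw of x axis deg',np.degrees(np.arctan2(-e[0],-e[1]) ) , )
# yaw: y axis direction = -(e); x axis= rot -90
a=ray('top',(198+.0,181),.014);
for p in [(29,72),(800,98),(417,84)]: print('rail front top',ray('top',f(*p),.014))
for p in [(64,60),(417,73),(771,87)]: print('rail screws',ray('top',f(*p),.014))
print('dropper',ray('top',f(408,197),.06),'die',ray('top',f(405,303),.027))
print('side check: rail', ray('side',(180+60/4,140+455/4),.014),ray('side',(180+590/4,140+65/4),.014))
for nm,c in dict(L=[(303,300),(368,322),(308,420),(234,402)],R=[(600,88),(648,120),(567,180),(513,152)]).items():
    P=np.array([ray('side',(x/4+180-.4,y/4+140-.4),.095) for x,y in c]);print(nm,P[:,:2],P.mean(0))
```

```text
L [[0.5871 0.2234]
 [0.6134 0.1137]
 [0.5565 0.0995]
 [0.5334 0.2119]] c [0.5726 0.1621 0.095 ] [np.float64(0.1128), np.float64(0.0587), np.float64(0.1147), np.float64(0.0549)]
yaw of x axis deg -12.546781297253718
R [[ 0.5898 -0.1177]
 [ 0.5854 -0.2313]
 [ 0.5274 -0.2282]
 [ 0.531  -0.1166]] c [ 0.5584 -0.1735  0.095 ] [np.float64(0.1136), np.float64(0.058), np.float64(0.1117), np.float64(0.0588)]
yaw of x axis deg 2.0522819850767156
rail front top [0.6894 0.3038 0.014 ]
rail front top [ 0.6599 -0.3276  0.014 ]
rail front top [ 0.6754 -0.0148  0.014 ]
rail screws [0.699 0.275 0.014]
rail screws [ 0.6845 -0.0149  0.014 ]
rail screws [ 0.6692 -0.3042  0.014 ]
dropper [ 0.5792 -0.0057  0.06  ] die [ 0.4963 -0.0026  0.027 ]
side check: rail [0.6997 0.3049 0.014 ] [ 0.6535 -0.3235  0.014 ]
L [[0.6132 0.1189]
 [0.5598 0.1045]
 [0.5315 0.2059]
 [0.5848 0.2276]] [0.5723 0.1642 0.095 ]
R [[ 0.5806 -0.2264]
 [ 0.5258 -0.2192]
 [ 0.5353 -0.1175]
 [ 0.5895 -0.116 ]] [ 0.5578 -0.1698  0.095 ]
```

```bash
cat >> h.py <<'E'
from scipy.spatial.transform import Rotation as Ro
def goal(yaw,p):
    """yaw (deg): tool y = -(cos yaw, sin yaw), z down. prints turn & shift(cm)"""
    c,s=np.cos(np.radians(yaw)),np.sin(np.radians(yaw))
    G=np.array([[s,-c,0],[-c,-s,0],[0,0,-1.]])
    st=bot.state();R=st['orientation']
    print('turn',Ro.from_matrix(R.T@G).as_rotvec().round(3),'shift cm',((R.T@(np.array(p)-st['position']))*100).round(1))
E
python3 -c "
from h import *
goal(-2,(.622,-.174,.16))"
```

```text
turn [-0.     0.002  0.382] shift cm [-19.9 -52.6   7.1]
```

Call:
play_rows(rows=[0, 0, 0.382, -19.9, -52.6, 7.1, 4, 0, 0, 0.382, -19.9, -52.6, 7.1, 4, 0, 0, 0.382, -19.9, -52.6, 7.1, 4, 0, 0, 0.382, -19.9, -52.6, 7.1, 4, 0, 0, 0.382, -19.9, -52.6, 7.1, 4, 0, 0, 0.382, -19.9, -52.6, 7.1, 4, 0, 0, 0.382, -19.9, -52.6, 7.1, 4, 0, 0, 0.382, -19.9, -52.6, 7.1, 4])

```text
clock: 0.77
position: [0.4431, -0.3274, 0.1896]
orientation: [[-0.035, -0.999, -0.0], [-0.999, 0.035, 0.002], [-0.002, 0.001, -1.0]]
ft_force: [0.1, -0.3, 0.2]
opening: 0.467
```

```bash
python3 -c "
from h import *
print(bot.state()['position'],bot.state()['clock'])
goal(-2,(.622,-.174,.16))"
```

```text
[ 0.44309354 -0.32744371  0.18960832] 0.7667
turn [ 0.001  0.002 -0.   ] shift cm [-16.  -17.3   3. ]
```

Call:
play_rows(rows=[0, 0, 0, -16, -17.3, 3, 4, 0, 0, 0, -16, -17.3, 3, 4, 0, 0, 0, -16, -17.3, 3, 4, 0, 0, 0, -16, -17.3, 3, 4, 0, 0, 0, -16, -17.3, 3, 4, 0, 0, 0, -16, -17.3, 3, 4, 0, 0, 0, -16, -17.3, 3, 4, 0, 0, 0, -16, -17.3, 3, 4])

```text
clock: 1.43
position: [0.6219, -0.1717, 0.1585]
orientation: [[-0.032, -0.999, -0.002], [-0.999, 0.032, 0.003], [-0.002, 0.002, -1.0]]
ft_force: [-0.1, -0.9, 0.1]
opening: 0.467
```

```bash
python3 -c "
from h import *
import cv2
print(bot.state()['position'],bot.state()['clock'])
im=bot.capture('side');cv2.imwrite('pics/side1.png',cv2.cvtColor(im,cv2.COLOR_RGB2BGR))
goal(-2,(.622,-.174,.073))"
```

```text
[ 0.62193284 -0.17173791  0.15854858] 1.4333
turn [0.002 0.002 0.001] shift cm [ 0.1 -0.1  8.6]
```

View pics/side1.png

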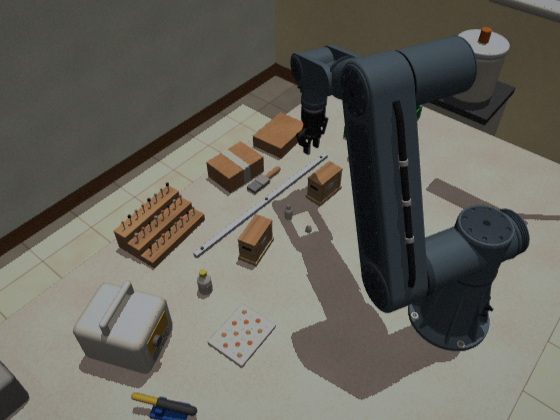

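The picture shows the open fingers at (310,145), behind and above the right crate, with clear space behind it. I'll go down and push.

Call:
play_rows(rows=[0, 0, 0, 0, 0, 4, 4, 0, 0, 0, 0, 0, 8.4, 4, 0, 0, 0, 0, 0, 8.4, 4, 0, 0, 0, 0, 0, 8.4, 4, 0, 0, 0, 0, 0.8, 8.4, 4, 0, 0, 0, 0, 1.6, 8.4, 4, 0, 0, 0, 0, 2.4, 8.4, 4, 0, 0, 0, 0, 3.0, 8.4, 4])

```text
clock: 2.15
position: [0.592, -0.1727, 0.0779]
orientation: [[-0.034, -0.999, 0.003], [-0.999, 0.034, 0.0], [-0.0, -0.003, -1.0]]
ft_force: [2.5, 0.5, 1.8]
opening: 0.467
```

```bash
python3 -c "
from h import *
import cv2
print(bot.state()['position'],bot.state()['clock'],bot.state()['ft_force'])
im=bot.capture('side');cv2.imwrite('pics/side2.png',cv2.resize(cv2.cvtColor(im,cv2.COLOR_RGB2BGR)[90:240,230:430],None,fx=4,fy=4))
"
```

```text
[ 0.59201937 -0.17270036  0.07792959] 2.15 [2.52828059 0.46854194 1.84672506]
```

View pics/side2.png

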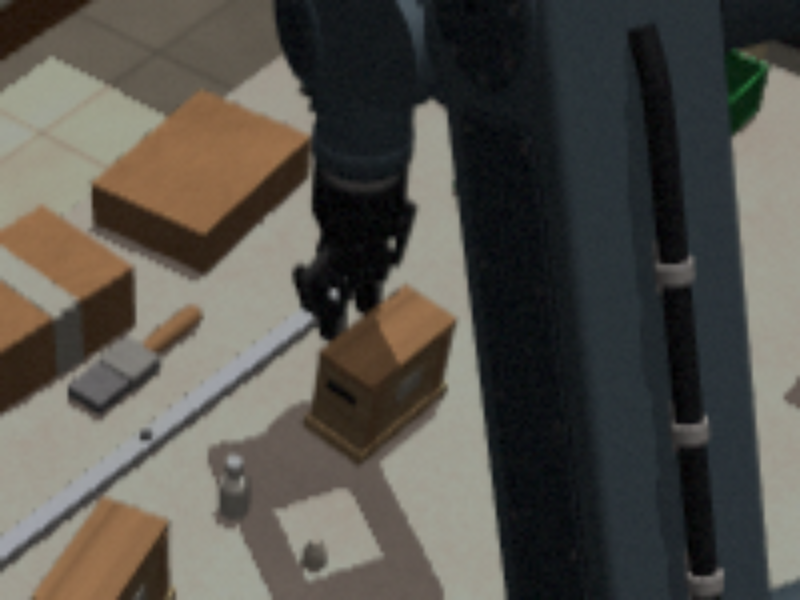

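The fingers are touching the back face of the right crate near (345,330) in the zoomed view, and it is starting to tip (2.5 N). I'll keep pushing.

Call:
play_rows(rows=[0, 0, 0, 0, 0.7, 0.2, 4, 0, 0, 0, 0, 1.4, 0.2, 4, 0, 0, 0, 0, 2.1, 0.2, 4, 0, 0, 0, 0, 2.8, 0.2, 4, 0, 0, 0, 0, 3.5, 0.2, 4, 0, 0, 0, 0, 4.1, 0.2, 4, 0, 0, 0, 0, 4.7, 0.2, 4, 0, 0, 0, 0, 4.7, 0.2, 4])

```text
clock: 2.87
position: [0.5419, -0.1703, 0.0743]
orientation: [[-0.034, -0.999, -0.002], [-0.999, 0.034, 0.002], [-0.002, 0.002, -1.0]]
ft_force: [0.7, 0.6, 1.0]
opening: 0.468
```

```bash
python3 -c "
from h import *
import cv2
print(bot.state()['position'],bot.state()['clock'],bot.state()['ft_force'])
im=bot.capture('side');cv2.imwrite('pics/side3.png',cv2.resize(cv2.cvtColor(im,cv2.COLOR_RGB2BGR)[90:240,230:430],None,fx=4,fy=4))
"
```

```text
[ 0.54185143 -0.17025223  0.07433876] 2.8667 [0.67973392 0.5687025  0.95963833]
```

View pics/side3.png

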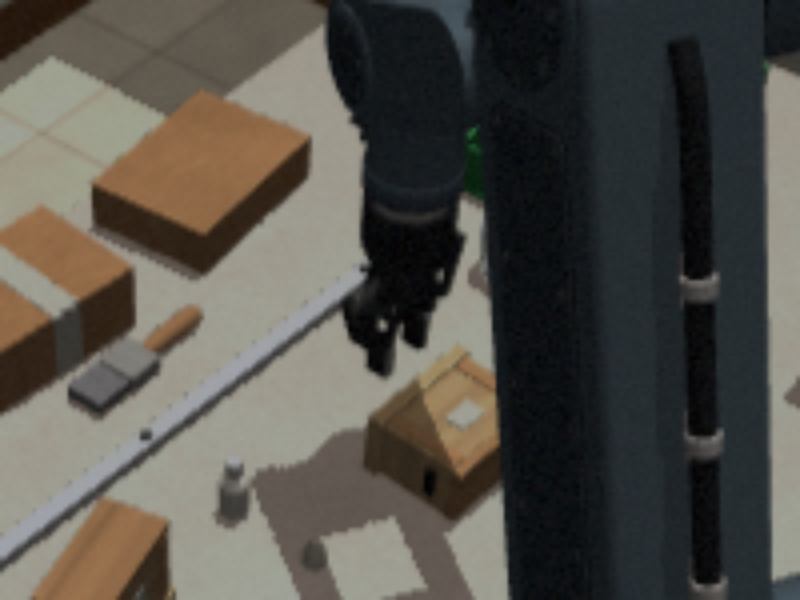

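The right crate now lies on its front at about (445,430) in the zoomed view. Next is the left crate.

```bash
python3 -c "
from h import *
goal(12.5,(.635,.177,.16))"
```

```text
turn [ 0.001  0.001 -0.253] shift cm [-35.1  -8.   -8.5]
```

Call:
play_rows(rows=[0, 0, 0, 0, 0, -4, 4, 0, 0, 0, 0, 0, -8.5, 4, 0, 0, 0, -4, -1, -8.5, 4, 0, 0, -0.253, -35.1, -8, -8.5, 4, 0, 0, -0.253, -35.1, -8, -8.5, 4, 0, 0, -0.253, -35.1, -8, -8.5, 4, 0, 0, -0.253, -35.1, -8, -8.5, 4, 0, 0, -0.253, -35.1, -8, -8.5, 4])

```text
clock: 3.58
position: [0.6072, 0.0726, 0.1599]
orientation: [[0.217, -0.976, -0.001], [-0.976, -0.217, 0.001], [-0.001, 0.0, -1.0]]
ft_force: [1.0, 0.5, -0.6]
opening: 0.469
```

```bash
python3 -c "
from h import *
goal(12.5,(.635,.177,.16))"
```

```text
turn [0.    0.001 0.   ] shift cm [-9.6 -5.   0. ]
```

Call:
play_rows(rows=[0, 0, 0, -9.6, -5, 0, 4, 0, 0, 0, -9.6, -5, 0, 4, 0, 0, 0, -9.6, -5, 0, 4, 0, 0, 0, -9.6, -5, 0, 4, 0, 0, 0, -9.6, -5, 0, 4, 0, 0, 0, -9.6, -5, 4, 4, 0, 0, 0, -9.6, -5, 8.3, 4, 0, 0, 0, -9.6, -5, 8.3, 4])

```text
clock: 4.25
position: [0.629, 0.1752, 0.0682]
orientation: [[0.215, -0.976, -0.015], [-0.977, -0.215, -0.001], [-0.003, 0.015, -1.0]]
ft_force: [-1.9, -0.3, -2.2]
opening: 0.469
```

```bash
python3 -c "
from h import *
import cv2
print(bot.state()['position'],bot.state()['clock'],bot.state()['ft_force'])
for n in ('side','top'):
  im=cv2.cvtColor(bot.capture(n),cv2.COLOR_RGB2BGR)
  im=im[120:270,180:380] if n=='side' else im[165:315,190:390]
  cv2.imwrite('pics/%s4.png'%n,cv2.resize(im,None,fx=4,fy=4,interpolation=2))
goal(12.5,(.635,.177,.075))
"
```

```text
[0.62895089 0.17519492 0.06819298] 4.25 [-1.87308896 -0.26501233 -2.19978192]
turn [ 0.006  0.002 -0.001] shift cm [-0.1 -0.2  0. ]
```

View pics/side4.png

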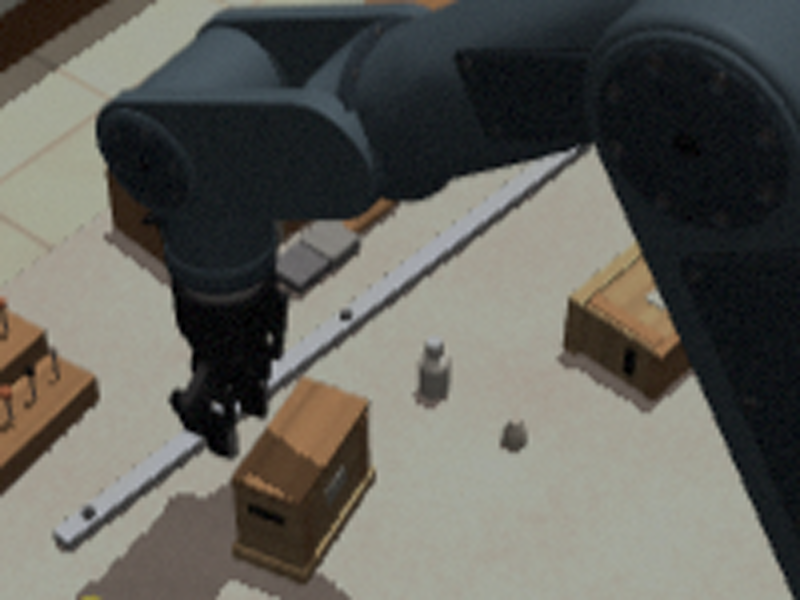

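View pics/top4.png

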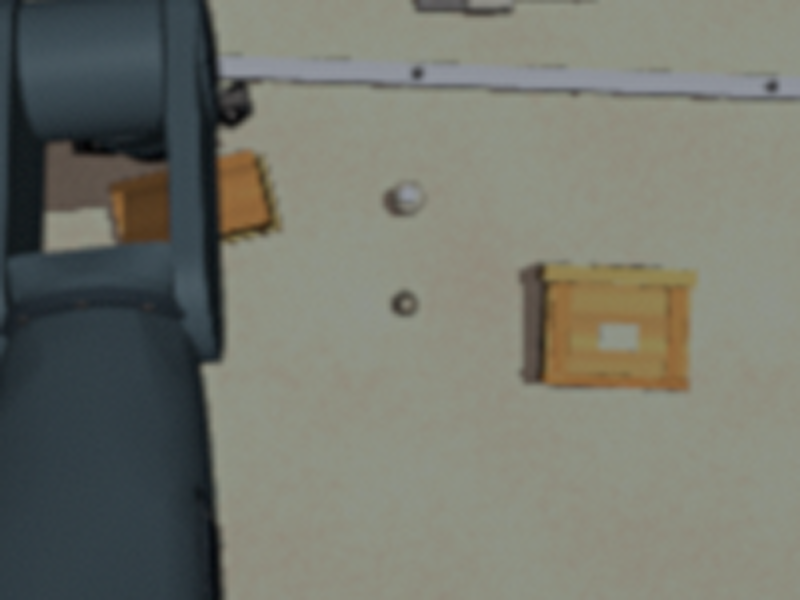

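The right crate lies with its underside edge at y≈265 in the zoomed top view. The left crate still stands with the fingers behind it, so I'll push it now.

Call:
play_rows(rows=[0, 0, 0, 0, 1, 0, 4, 0, 0, 0, 0, 1.8, 0, 4, 0, 0, 0, 0, 2.4, 0, 4, 0, 0, 0, 0, 3.1, 0, 4, 0, 0, 0, 0, 3.8, 0, 4, 0, 0, 0, 0, 4.5, 0, 4, 0, 0, 0, 0, 5.2, 0, 4, 0, 0, 0, 0, 5.9, 0, 4])

```text
clock: 5.02
position: [0.5749, 0.1631, 0.0758]
orientation: [[0.215, -0.976, -0.006], [-0.977, -0.215, 0.001], [-0.002, 0.006, -1.0]]
ft_force: [0.9, -0.3, 1.3]
opening: 0.473
```

```bash
python3 -c "
from h import *
goal(12.5,(.635-.075*.976,.177-.075*.216,.075))
import cv2
im=cv2.cvtColor(bot.capture('side'),cv2.COLOR_RGB2BGR)[120:270,180:380]
cv2.imwrite('pics/side5.png',cv2.resize(im,None,fx=4,fy=4,interpolation=2))
"
```

```text
turn [ 0.006  0.002 -0.001] shift cm [-0.1  1.3  0.1]
```

View pics/side5.png

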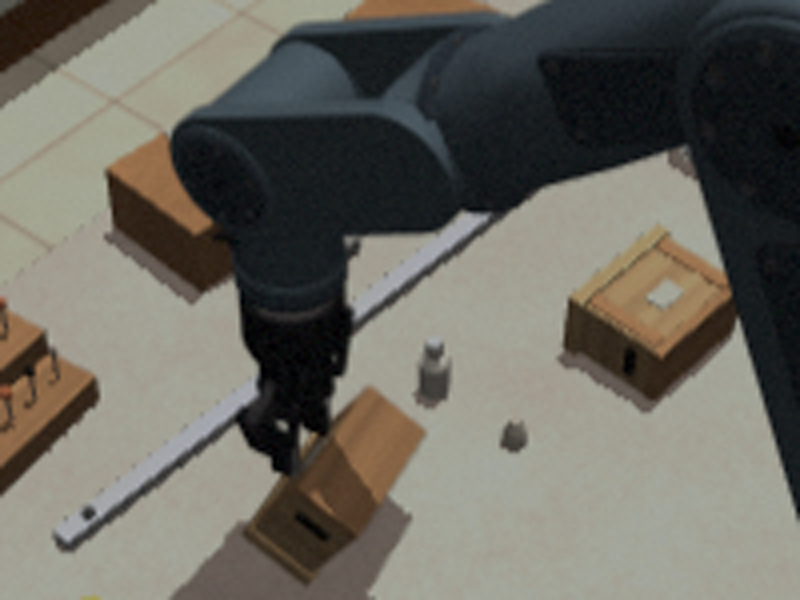

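The left crate is tipping, about 30° so far. I'll continue past its balance point and then raise the fingers.

Call:
play_rows(rows=[0, 0, 0, 0, 0.7, 0, 4, 0, 0, 0, 0, 1.4, 0, 4, 0, 0, 0, 0, 2.1, 0, 4, 0, 0, 0, 0, 2.1, 0, 4, 0, 0, 0, 0, 2.1, 0, 4, 0, 0, 0, 0, 2.1, -2, 4, 0, 0, 0, 0, 2.1, -5, 4, 0, 0, 0, 0, 2.1, -8, 4])

```text
clock: 5.73
position: [0.5526, 0.1583, 0.1551]
orientation: [[0.215, -0.976, -0.012], [-0.977, -0.215, 0.0], [-0.003, 0.011, -1.0]]
ft_force: [1.2, -0.7, 0.4]
opening: 0.472
```

```bash
python3 -c "
from h import *
import cv2
print(bot.state()['position'])
im=cv2.cvtColor(bot.capture('side'),cv2.COLOR_RGB2BGR)
cv2.imwrite('pics/side6.png',cv2.resize(im[120:270,180:380],None,fx=4,fy=4,interpolation=2))
im=cv2.cvtColor(bot.capture('top'),cv2.COLOR_RGB2BGR)
cv2.imwrite('pics/top6.png',cv2.resize(im[165:315,190:390],None,fx=4,fy=4,interpolation=2))
"
```

```text
[0.55264519 0.15834445 0.15509927]
```

View pics/side6.png

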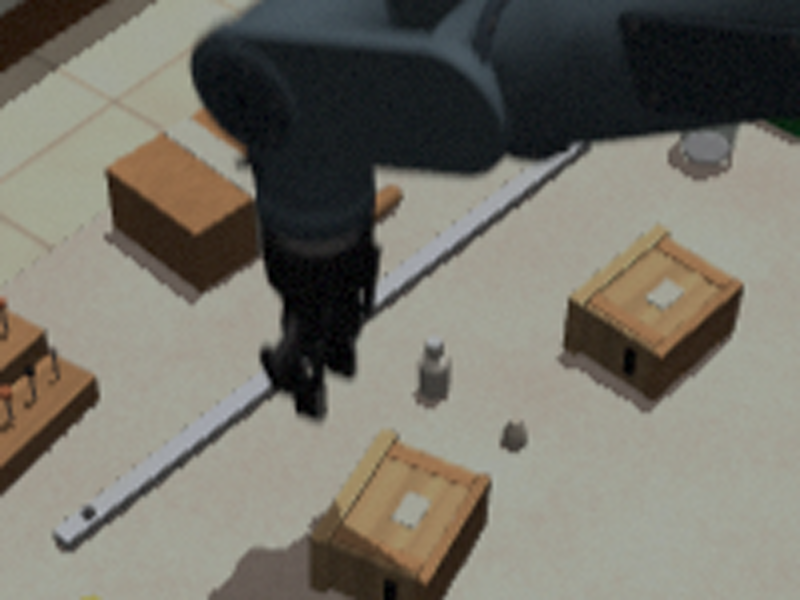

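View pics/top6.png

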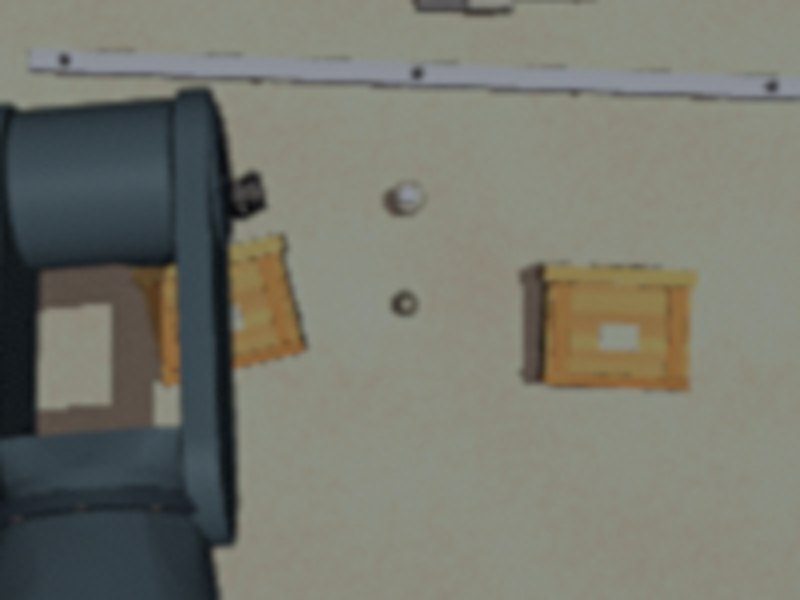

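Run:
```python
from h import *
np.set_printoptions(precision=4,suppress=True)
f=lambda x,y:((x+.5)/4-.5+190,(y+.5)/4-.5+165)
for nm,p,z in [('R us L',(543,263),.064),('R us R',(695,270),.064),('R lid R',(689,389),.059),('R lid L',(544,385),.059),('L us R',(284,235),.064),('L lid R',(306,349),.059),('L lid L',(163,384),.059)]:
    print(nm,ray('top',f(*p),z))
print('sample',ray('top',(421,272),.014),'palette',ray('top',(164,269),.012))
```

```text
R us L [ 0.526  -0.1104  0.064 ]
R us R [ 0.5191 -0.2287  0.064 ]
R lid R [ 0.4267 -0.2226  0.059 ]
R lid L [ 0.431  -0.1098  0.059 ]
L us R [0.5503 0.0918 0.064 ]
L lid R [0.4611 0.0756 0.059 ]
L lid L [0.4351 0.1876 0.059 ]
sample [ 0.3899 -0.4203  0.014 ] palette [0.4085 0.41   0.012 ]
```

```bash
python3 -c "
from h import *
goal(0,(.44,-.075,.155))"
```

```text
turn [-0.001  0.001  0.217] shift cm [20.3 16.5  0.6]
```

Call:
play_rows(rows=[0, 0, 0.217, 20.3, 16.5, 0, 0, 0, 0, 0.217, 20.3, 16.5, 0, 0, 0, 0, 0.217, 20.3, 16.5, 0, 0, 0, 0, 0.217, 20.3, 16.5, 0, 0, 0, 0, 0.217, 20.3, 16.5, 0, 0, 0, 0, 0.217, 20.3, 16.5, 0, 0, 0, 0, 0.217, 20.3, 16.5, 0, 0, 0, 0, 0.217, 20.3, 16.5, 0, 0])

```text
clock: 6.5
position: [0.4394, -0.0774, 0.1605]
orientation: [[-0.004, -1.0, 0.001], [-1.0, 0.004, 0.001], [-0.001, -0.001, -1.0]]
ft_force: [0.1, -0.1, -0.5]
opening: 0.002
```

```bash
python3 -c "
from h import *
print(bot.state()['position'])
goal(0,(.44,-.075,.03))"
```

```text
[ 0.43935322 -0.07738798  0.16051881]
turn [-0.001  0.001 -0.004] shift cm [-0.2 -0.  13.1]
```

Call:
play_rows(rows=[0, 0, 0, -0.2, 0, 4, 0, 0, 0, 0, -0.2, 0, 8, 0, 0, 0, 0, -0.2, 0, 11, 0, 0, 0, 0, -0.2, 0, 13, 0, 0, 0, 0, -0.2, 0, 13, 0, 0, 0, 0, 1, 0, 13, 0, 0, 0, 0, 2, 0, 13, 0, 0, 0, 0, 3, 0, 13, 0])

```text
clock: 7.17
position: [0.44, -0.1071, 0.0312]
orientation: [[-0.003, -1.0, 0.002], [-1.0, 0.003, 0.001], [-0.001, -0.002, -1.0]]
ft_force: [-1.3, 3.0, -0.4]
opening: -0.001
```

Call:
play_rows(rows=[0, 0, 0, 0.8, 0, 0, 0, 0, 0, 0, 1.6, 0, 0, 0, 0, 0, 0, 2.4, 0, 0, 0, 0, 0, 0, 3.2, 0, 0, 0, 0, 0, 0, 4, 0, 0, 0, 0, 0, 0, 4.8, 0, 0, 0, 0, 0, 0, 5.6, 0, 0, 0, 0, 0, 0, 5.6, 0, 0, 0])

```text
clock: 7.83
position: [0.4402, -0.1648, 0.0318]
orientation: [[-0.004, -1.0, 0.003], [-1.0, 0.004, 0.0], [-0.0, -0.003, -1.0]]
ft_force: [-0.1, 0.1, 0.3]
opening: -0.001
```

```bash
python3 -c "
from h import *
import cv2
print(bot.state()['position'])
im=cv2.cvtColor(bot.capture('side'),cv2.COLOR_RGB2BGR)
cv2.imwrite('pics/side7.png',cv2.resize(im[120:270,180:380],None,fx=4,fy=4,interpolation=2))
im=cv2.cvtColor(bot.capture('top'),cv2.COLOR_RGB2BGR)
cv2.imwrite('pics/top7.png',cv2.resize(im[165:315,190:390],None,fx=4,fy=4,interpolation=2))
"
```

```text
[ 0.44017298 -0.16484717  0.03176317]
```

View pics/side7.png

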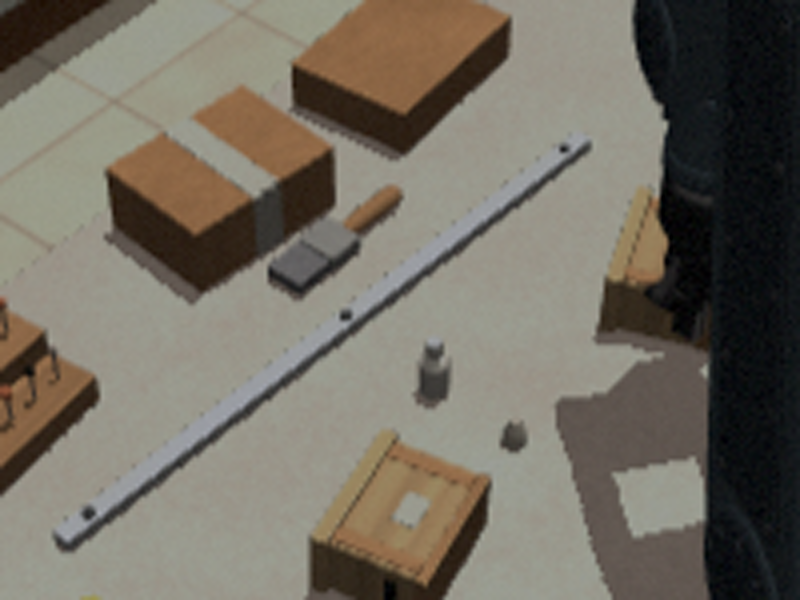

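View pics/top7.png

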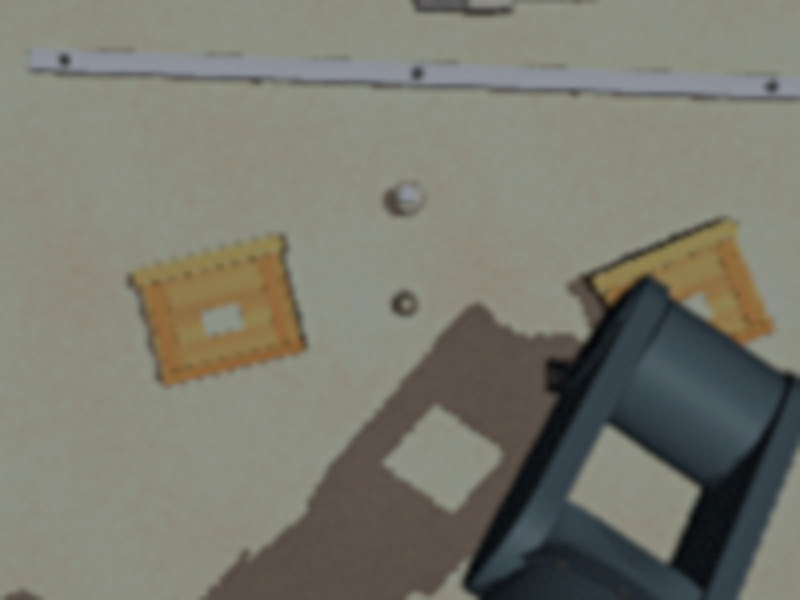

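The right crate has turned about 24° and slid right by about 30 mm. I'll turn it the rest of the way by pushing its underside end from the right, which also undoes the drift.

Run:
```python
from h import *
np.set_printoptions(precision=4,suppress=True)
f=lambda x,y:((x+.5)/4-.5+190,(y+.5)/4-.5+165)
for nm,p,z in [('us L',(584,277),.064),('us R',(737,222),.064),('lid R',(774,328),.059),('beaker',(4*(414-190),4*(210-165)),.05)]:
    print(nm,ray('top',f(*p),z))
goal(0,(.44,-.08,.13))
```

```text
us L [ 0.5147 -0.1421  0.064 ]
us R [ 0.5562 -0.2624  0.064 ]
lid R [ 0.4733 -0.2901  0.059 ]
beaker [ 0.5887 -0.3919  0.05  ]
turn [-0.003 -0.    -0.004] shift cm [-8.4  0.  -9.8]
```

Run:
```python
from h import *
goal(0,(.543,-.315,.13))
```

```text
turn [-0.003 -0.    -0.004] shift cm [ 15.  -10.4  -9.8]
```

Call:
play_rows(rows=[0, 0, 0, -0.5, 0, -4, 0, 0, 0, 0, -0.5, 0, -8, 0, 0, 0, 0, -0.5, 0, -9.8, 0, 0, 0, 0, 15, -10.4, -9.8, 0, 0, 0, 0, 15, -10.4, -9.8, 0, 0, 0, 0, 15, -10.4, -9.8, 0, 0, 0, 0, 15, -10.4, -9.8, 0, 0, 0, 0, 15, -10.4, -9.8, 0])

```text
clock: 8.6
position: [0.5459, -0.3192, 0.1309]
orientation: [[-0.006, -1.0, 0.007], [-1.0, 0.006, -0.004], [0.004, -0.007, -1.0]]
ft_force: [-0.4, 1.0, 0.6]
opening: -0.003
```

Run:
```python
from h import *
print(bot.state()['position'])
goal(0,(.543,-.315,.03))
```

```text
[ 0.5459009  -0.31921762  0.13086174]
turn [-0.007 -0.004 -0.006] shift cm [-0.5  0.4 10.1]
```

Call:
play_rows(rows=[0, 0, 0, -0.4, 0.3, 4, 0, 0, 0, 0, -0.4, 0.3, 8, 0, 0, 0, 0, -0.4, 0.3, 10, 0, 0, 0, 0, -0.4, 0.3, 10, 0, 0, 0, 0, -0.4, 0.3, 10, 0, 0, 0, 0, -1.4, 0.3, 10, 0, 0, 0, 0, -2.4, 0.3, 10, 0, 0, 0, 0, -3.4, 0.3, 10, 0])

```text
clock: 9.27
position: [0.5451, -0.2854, 0.0331]
orientation: [[-0.006, -1.0, 0.01], [-1.0, 0.006, -0.006], [0.006, -0.01, -1.0]]
ft_force: [0.2, 0.2, 0.3]
opening: -0.001
```

Call:
play_rows(rows=[0, 0, 0, -0.8, -0.2, 0, 0, 0, 0, 0, -1.6, -0.4, 0, 0, 0, 0, 0, -2.4, -0.6, 0, 0, 0, 0, 0, -3.2, -0.8, 0, 0, 0, 0, 0, -4, -1, 0, 0, 0, 0, 0, -4.8, -1.2, 0, 0, 0, 0, 0, -5.6, -1.4, 0, 0, 0, 0, 0, -5.6, -1.4, 0, 0])

```text
clock: 9.93
position: [0.56, -0.2276, 0.0328]
orientation: [[-0.005, -1.0, 0.01], [-1.0, 0.005, -0.006], [0.006, -0.01, -1.0]]
ft_force: [2.5, -0.4, 0.7]
opening: 0.003
```

```bash
python3 -c "
from h import *
import cv2
print(bot.state()['position'])
im=cv2.cvtColor(bot.capture('side'),cv2.COLOR_RGB2BGR)
cv2.imwrite('pics/side8.png',cv2.resize(im[120:270,230:430],None,fx=4,fy=4,interpolation=2))
im=cv2.cvtColor(bot.capture('top'),cv2.COLOR_RGB2BGR)
cv2.imwrite('pics/top8.png',cv2.resize(im[165:315,240:440],None,fx=4,fy=4,interpolation=2))
"
```

```text
[ 0.55996136 -0.22761427  0.03280362]
```

View pics/side8.png

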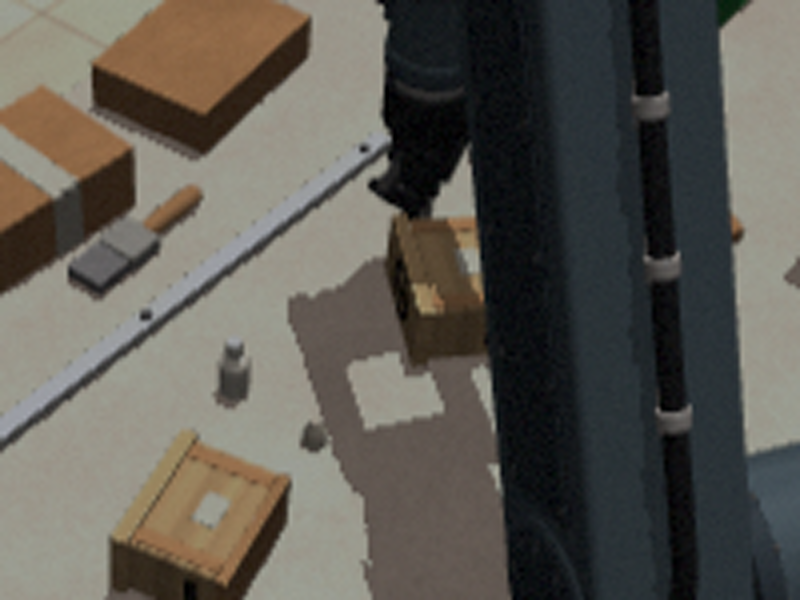

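View pics/top8.png

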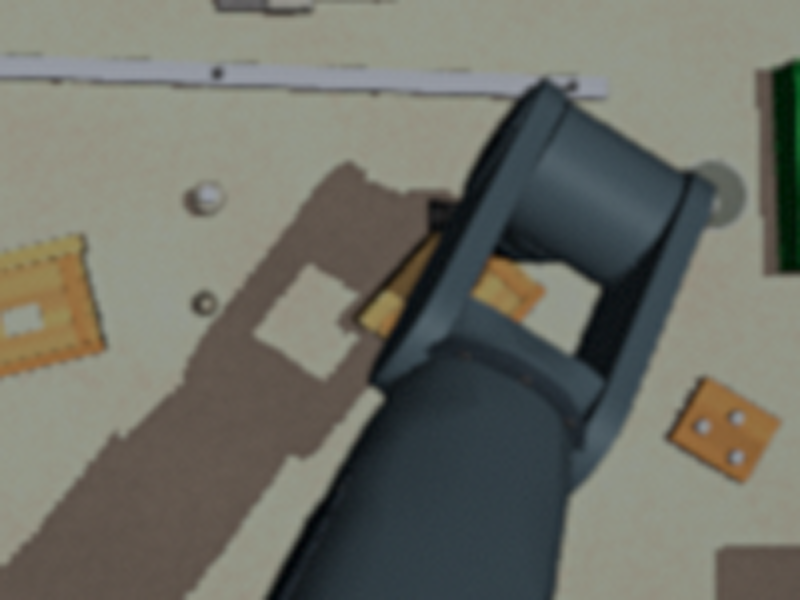

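There seems to be a dark ring on the visible underside at about (402,285) in the zoomed side view. I'll enlarge it, using the picture just taken.

```bash
python3 -c "
import cv2
im=cv2.imread('pics/side8.png')[190:380,360:500]
cv2.imwrite('pics/side8z.png',cv2.resize(im,None,fx=3,fy=3))"
```

```text
(no output)
```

View pics/side8z.png

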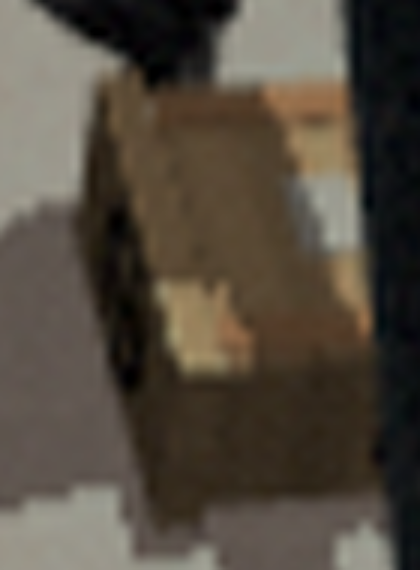

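The ring with its bar is clearly there, so the right crate is the stamped one. I'll lift the arm clear and look again before turning the crate back.

Run:
```python
from h import *
goal(0,(.42,-.36,.14))
```

```text
turn [-0.009 -0.005 -0.005] shift cm [ 13.3  13.8 -10.8]
```

Call:
play_rows(rows=[0, 0, 0, 1, 0, -3, 0, 0, 0, 0, 1, 0, -7, 0, 0, 0, 0, 1, 0, -10.8, 0, 0, 0, 0, 13.3, 13.8, -10.8, 0, 0, 0, 0, 13.3, 13.8, -10.8, 0, 0, 0, 0, 13.3, 13.8, -10.8, 0, 0, 0, 0, 13.3, 13.8, -10.8, 0, 0, 0, 0, 13.3, 13.8, -10.8, 0])

```text
clock: 10.7
position: [0.4156, -0.3617, 0.1389]
orientation: [[-0.008, -1.0, 0.006], [-1.0, 0.007, -0.003], [0.003, -0.006, -1.0]]
ft_force: [-0.4, 1.0, 0.4]
opening: 0.001
```

```bash
python3 -c "
from h import *
import cv2
print(bot.state()['position'])
im=cv2.cvtColor(bot.capture('side'),cv2.COLOR_RGB2BGR)
cv2.imwrite('pics/side9.png',cv2.resize(im[150:225,300:400],None,fx=8,fy=8,interpolation=2))
im=cv2.cvtColor(bot.capture('top'),cv2.COLOR_RGB2BGR)
cv2.imwrite('pics/top9.png',cv2.resize(im[165:315,240:440],None,fx=4,fy=4,interpolation=2))
"
```

```text
[ 0.41563045 -0.36171005  0.13885901]
```

View pics/side9.png

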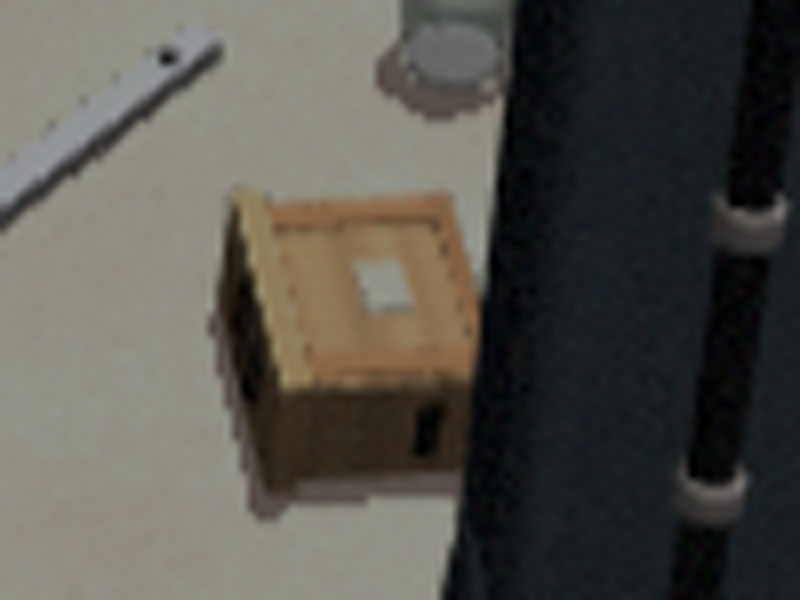

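View pics/top9.png

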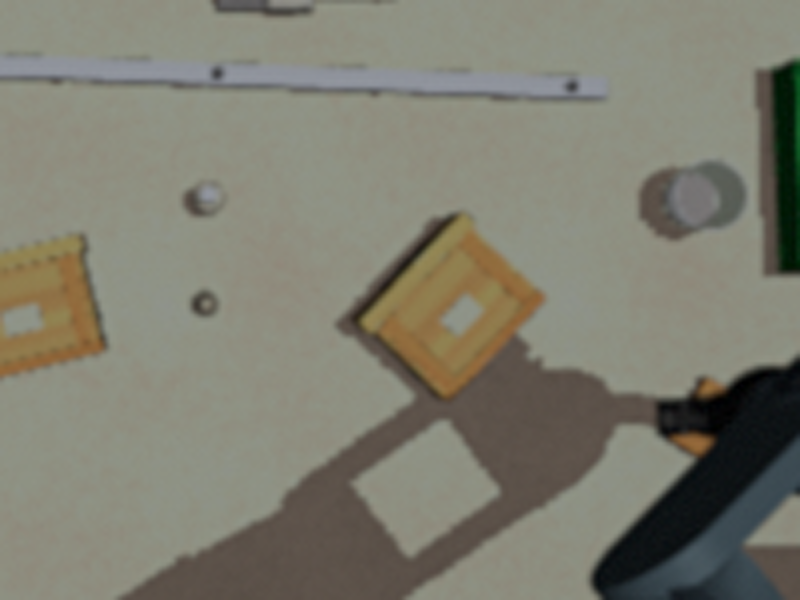

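The stamp, a dark blob on the underside, is confirmed at (245,330). Next I'll turn the crate back clockwise by pushing its right face near the lid.

Run:
```python
from h import *
np.set_printoptions(precision=4,suppress=True)
f=lambda x,y:((x+.5)/4-.5+240,(y+.5)/4-.5+165)
C={}
for nm,p,z in [('usL',(360,325),.064),('usR',(462,215),.064),('lidR',(545,297),.059),('lidL',(447,398),.059)]:
    C[nm]=ray('top',f(*p),z);print(nm,C[nm])
d=C['usR']-C['lidR'];d[2]=0;d/=np.linalg.norm(d);o=np.array([d[1],-d[0],0]);print('yaw',np.degrees(np.arctan2(d[1],d[0])))
P=C['lidR']+.014*d;T=P+.033*o;print('P',P,'T',T)
goal(30,(T[0],T[1],.14)); goal(30,(T[0],T[1],.03))
```

```text
usL [ 0.4776 -0.1227  0.064 ]
usR [ 0.5624 -0.204   0.064 ]
lidR [ 0.4977 -0.2681  0.059 ]
lidL [ 0.4201 -0.1898  0.059 ]
yaw 44.737452519557685
P [ 0.5076 -0.2583  0.059 ] T [ 0.5309 -0.2817  0.059 ]
turn [-0.006 -0.005 -0.533] shift cm [ -8.1 -11.4  -0.1]
turn [-0.006 -0.005 -0.533] shift cm [ -8.1 -11.3  10.9]
```

Call:
play_rows(rows=[0, 0, -0.53, -8.1, -11.4, 0, 0, 0, 0, -0.53, -8.1, -11.4, 0, 0, 0, 0, -0.53, -8.1, -11.4, 0, 0, 0, 0, -0.53, -8.1, -11.4, 0, 0, 0, 0, -0.53, -8.1, -11.4, 0, 0, 0, 0, -0.53, -8.1, -11.4, 4, 0, 0, 0, -0.53, -8.1, -11.4, 8, 0, 0, 0, -0.53, -8.1, -11.4, 10.9, 0])

```text
clock: 11.47
position: [0.5312, -0.2792, 0.0271]
orientation: [[0.498, -0.867, 0.004], [-0.867, -0.498, 0.0], [0.002, -0.003, -1.0]]
ft_force: [0.2, 0.3, 0.2]
opening: -0.001
```

Run:
```python
from h import *
import cv2
print(bot.state()['position'])
# push waypoints
for p in [(.531,-.282,.03),(.507,-.258,.03),(.485,-.233,.03),(.465,-.205,.03)]: goal(30,p)
im=cv2.cvtColor(bot.capture('side'),cv2.COLOR_RGB2BGR)
cv2.imwrite('pics/side10.png',cv2.resize(im[120:270,230:430],None,fx=4,fy=4,interpolation=2))
```

```text
[ 0.53118561 -0.27921013  0.02708553]
turn [-0.003 -0.002 -0.002] shift cm [ 0.2  0.2 -0.3]
turn [-0.003 -0.002 -0.002] shift cm [-3.   1.  -0.3]
turn [-0.003 -0.002 -0.002] shift cm [-6.3  1.7 -0.3]
turn [-0.003 -0.002 -0.002] shift cm [-9.7  2.  -0.3]
```

View pics/side10.png

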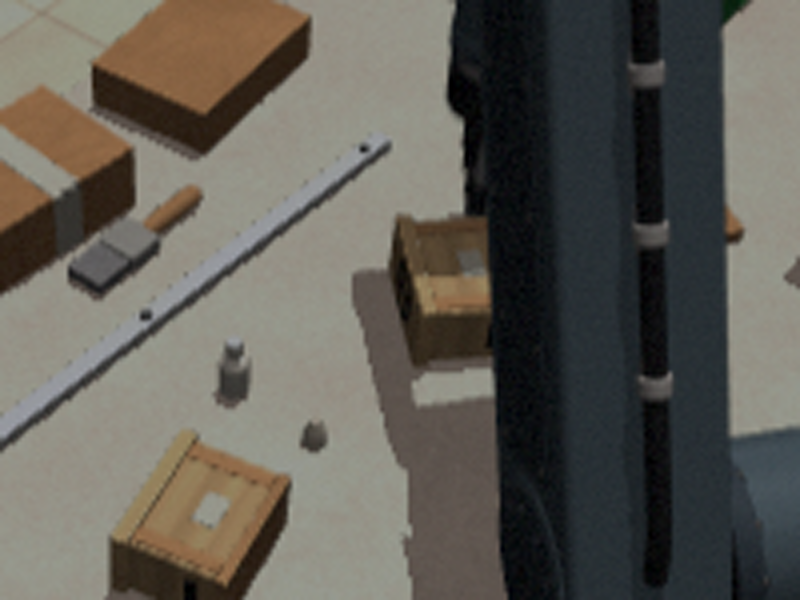

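The finger is down beside the crate's right face, hidden behind the arm. Pushing now.

Call:
play_rows(rows=[0, 0, 0, -0.9, 0.4, -0.3, 0, 0, 0, 0, -1.8, 0.7, -0.3, 0, 0, 0, 0, -2.7, 0.9, -0.3, 0, 0, 0, 0, -3.6, 1.2, -0.3, 0, 0, 0, 0, -4.5, 1.4, -0.3, 0, 0, 0, 0, -5.4, 1.5, -0.3, 0, 0, 0, 0, -6.3, 1.7, -0.3, 0, 0, 0, 0, -6.3, 1.7, -0.3, 0])

```text
clock: 12.18
position: [0.4805, -0.229, 0.025]
orientation: [[0.498, -0.867, -0.004], [-0.867, -0.498, 0.007], [-0.008, -0.0, -1.0]]
ft_force: [-0.3, 0.3, -0.5]
opening: -0.003
```

Run:
```python
from h import *
import cv2
print(bot.state()['position'])
im=cv2.cvtColor(bot.capture('top'),cv2.COLOR_RGB2BGR)
cv2.imwrite('pics/top11.png',cv2.resize(im[165:315,240:440],None,fx=4,fy=4,interpolation=2))
```

```text
[ 0.48053251 -0.22902937  0.02495263]
```

View pics/top11.png

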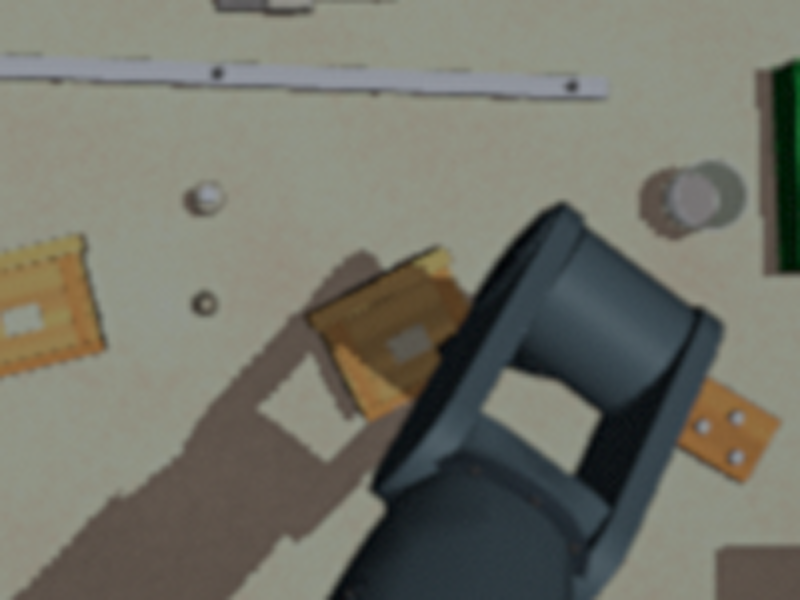

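It is down to about 27° of yaw. From here I can push the left end of the lid forward, which turns it clockwise and also moves it towards the rail.

Run:
```python
from h import *
f=lambda x,y:((x+.5)/4-.5+240,(y+.5)/4-.5+165)
for nm,p,z in [('usL',(308,315),.064),('usR',(443,248),.064),('lidL',(370,420),.059)]: print(nm,ray('top',f(*p),z))
l=ray('top',f(370,420),.059)
goal(0,(l[0]-.045,l[1]-.018,.12));goal(0,(l[0]-.045,l[1]-.018,.03))
```

```text
usL [ 0.48580575 -0.08236202  0.064     ]
usR [ 0.53676501 -0.18859637  0.064     ]
lidL [ 0.40372016 -0.1295476   0.059     ]
turn [0.002 0.008 0.521] shift cm [-13.3   6.5  -9.4]
turn [0.002 0.008 0.521] shift cm [-13.2   6.5  -0.4]
```

Call:
play_rows(rows=[0, 0, 0, 1, 0, -4, 0, 0, 0, 0, 1, 0, -8, 0, 0, 0, 0, 1, 0, -9.4, 0, 0, 0, 0.52, -13.3, 6.5, -9.4, 0, 0, 0, 0.52, -13.3, 6.5, -9.4, 0, 0, 0, 0.52, -13.3, 6.5, -9.4, 0, 0, 0, 0.52, -13.3, 6.5, -9.4, 0, 0, 0, 0.52, -13.3, 6.5, -9.4, 0])

```text
clock: 12.9
position: [0.3534, -0.142, 0.118]
orientation: [[-0.004, -1.0, -0.009], [-1.0, 0.004, 0.012], [-0.012, 0.009, -1.0]]
ft_force: [-0.1, -0.2, -0.3]
opening: 0.002
```

Run:
```python
from h import *
import cv2
print(bot.state()['position'])
goal(0,(.360,-.147,.03))
im=cv2.cvtColor(bot.capture('top'),cv2.COLOR_RGB2BGR)
cv2.imwrite('pics/top12.png',cv2.resize(im[165:315,240:440],None,fx=4,fy=4,interpolation=2))
```

```text
[ 0.35342935 -0.14202744  0.11795368]
turn [ 0.009  0.012 -0.004] shift cm [ 0.6 -0.7  8.8]
```

View pics/top12.png

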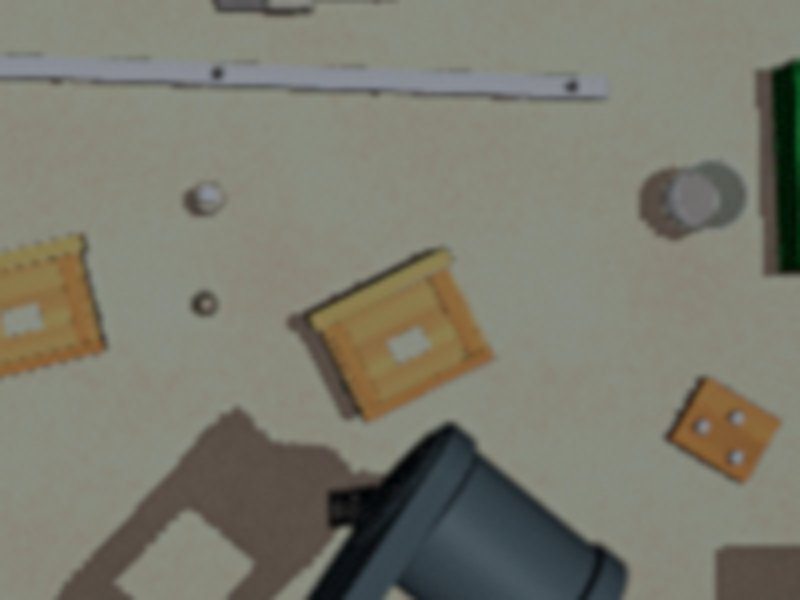

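The crate is at about 26° of yaw and the finger is just behind its lid-left corner at (368,420). I'll go down and push forward.

Call:
play_rows(rows=[0, 0, 0, 0.5, -0.4, 4, 0, 0, 0, 0, 0.5, -0.4, 8.8, 0, 0, 0, 0, 0.5, -0.4, 8.8, 0, 0, 0, 0, 0.5, -0.4, 8.8, 0, 0, 0, 0, 0.5, -2, 8.8, 0, 0, 0, 0, 0.5, -3.5, 8.8, 0, 0, 0, 0, 0.5, -4.5, 8.8, 0, 0, 0, 0, 0.5, -5.2, 8.8, 0])

```text
clock: 13.62
position: [0.4096, -0.1499, 0.0328]
orientation: [[0.0, -1.0, -0.004], [-1.0, -0.0, 0.007], [-0.007, 0.004, -1.0]]
ft_force: [-5.7, 0.6, 4.1]
opening: 0.0
```

Call:
play_rows(rows=[0, 0, 0, 0, -0.7, 0, 0, 0, 0, 0, 0, -1.4, 0, 0, 0, 0, 0, 0, -2.1, 0, 0, 0, 0, 0, 0, -2.8, 0, 0, 0, 0, 0, 0, -3.2, 0, 0, 0, 0, 0, 0, -3.2, 0, 0])

```text
clock: 14.12
position: [0.4426, -0.1501, 0.0329]
orientation: [[0.0, -1.0, -0.003], [-1.0, -0.0, 0.007], [-0.007, 0.003, -1.0]]
ft_force: [-0.5, -0.6, 0.7]
opening: -0.002
```

Run:
```python
from h import *
import cv2
print(bot.state()['position'])
im=cv2.cvtColor(bot.capture('top'),cv2.COLOR_RGB2BGR)
cv2.imwrite('pics/top13.png',cv2.resize(im[165:315,240:440],None,fx=4,fy=4,interpolation=2))
```

```text
[ 0.4426359  -0.15006516  0.03293055]
```

View pics/top13.png

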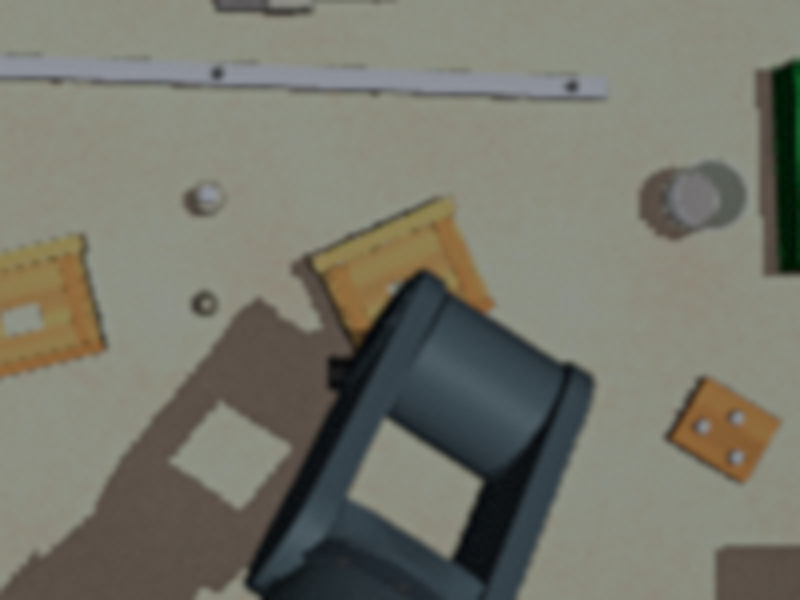

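It advanced but barely turned. The rail will square it once the right corner touches, so I'll keep pushing on the left end.

Call:
play_rows(rows=[0, 0, 0, -0.3, -1, 0, 0, 0, 0, 0, -0.3, -2, 0, 0, 0, 0, 0, -0.3, -3, 0, 0, 0, 0, 0, -0.3, -4, 0, 0, 0, 0, 0, -0.3, -5, 0, 0, 0, 0, 0, -0.3, -6, 0, 0, 0, 0, 0, -0.3, -7, 0, 0, 0, 0, 0, -0.3, -7.5, 0, 0])

```text
clock: 14.83
position: [0.5192, -0.1473, 0.0328]
orientation: [[0.0, -1.0, -0.002], [-1.0, -0.0, 0.006], [-0.006, 0.002, -1.0]]
ft_force: [-2.6, 0.9, 0.3]
opening: 0.002
```

Run:
```python
from h import *
import cv2
print(bot.state()['position'])
im=cv2.cvtColor(bot.capture('top'),cv2.COLOR_RGB2BGR)
cv2.imwrite('pics/top14.png',cv2.resize(im[165:315,240:440],None,fx=4,fy=4,interpolation=2))
```

```text
[ 0.51920517 -0.14726226  0.03284917]
```

View pics/top14.png

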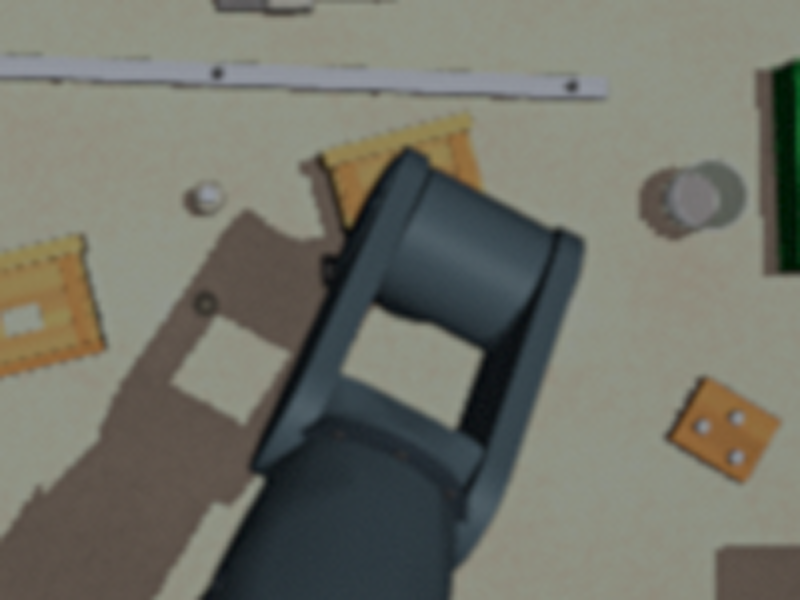

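Yaw is now about 14° and falling. I'll continue.

Call:
play_rows(rows=[0, 0, 0, -0.4, -0.7, 0, 0, 0, 0, 0, -0.4, -1.4, 0, 0, 0, 0, 0, -0.4, -2.1, 0, 0, 0, 0, 0, -0.4, -2.6, 0, 0, 0, 0, 0, -0.4, -3.1, 0, 0, 0, 0, 0, -0.4, -3.1, 0, 0])

```text
clock: 15.38
position: [0.5488, -0.1419, 0.0323]
orientation: [[0.001, -1.0, -0.007], [-1.0, -0.001, 0.009], [-0.009, 0.007, -1.0]]
ft_force: [-10.0, 4.2, 6.6]
opening: -0.0
```

Run:
```python
from h import *
import cv2
print(bot.state()['position'])
im=cv2.cvtColor(bot.capture('top'),cv2.COLOR_RGB2BGR)
cv2.imwrite('pics/top15.png',cv2.resize(im[165:315,240:440],None,fx=4,fy=4,interpolation=2))
```

```text
[ 0.54877611 -0.14192965  0.03231881]
```

View pics/top15.png

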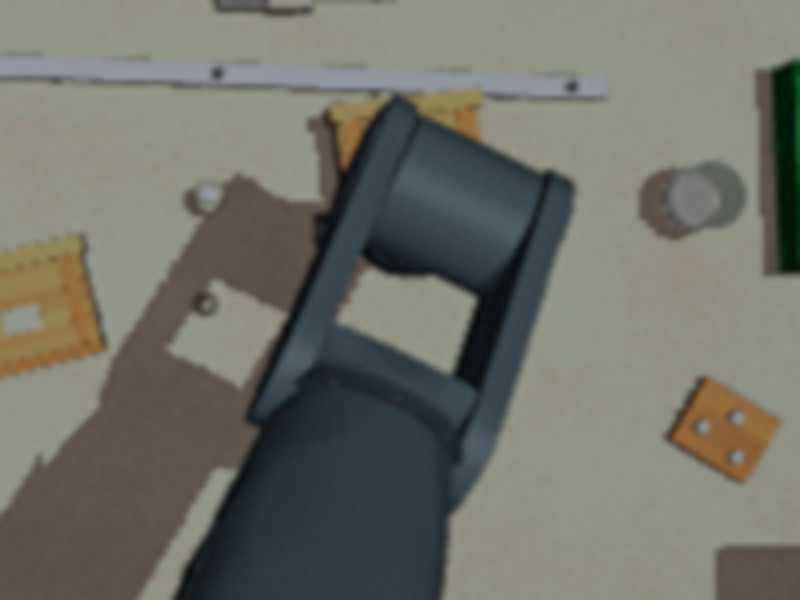

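The right corner is against the rail at (480,93) and yaw is about 4°. I'll finish with small steps.

Call:
play_rows(rows=[0, 0, 0, -0.2, -0.3, 0, 0, 0, 0, 0, -0.2, -0.6, 0, 0, 0, 0, 0, -0.2, -0.8, 0, 0, 0, 0, 0, -0.2, -0.8, 0, 0])

```text
clock: 15.77
position: [0.5532, -0.1381, 0.0317]
orientation: [[0.002, -1.0, -0.015], [-1.0, -0.002, 0.012], [-0.013, 0.015, -1.0]]
ft_force: [-15.8, 6.3, 10.4]
opening: 0.003
```

Call:
play_rows(rows=[0, 0, 0, 0, -0.2, 0, 0, 0, 0, 0, 0, -0.4, 0, 0, 0, 0, 0, 0, -0.4, 0, 0])

```text
clock: 16.02
position: [0.5546, -0.1367, 0.0313]
orientation: [[0.002, -1.0, -0.022], [-1.0, -0.003, 0.015], [-0.015, 0.022, -1.0]]
ft_force: [-14.3, 4.7, 11.6]
opening: 0.001
```

Run:
```python
from h import *
import cv2
print(bot.state()['position'],bot.state()['ft_force'])
im=cv2.cvtColor(bot.capture('top'),cv2.COLOR_RGB2BGR)
cv2.imwrite('pics/top16.png',cv2.resize(im[165:315,240:440],None,fx=4,fy=4,interpolation=2))
```

```text
[ 0.55456033 -0.13670131  0.03130037] [-14.27786578   4.68875899  11.62083181]
```

View pics/top16.png

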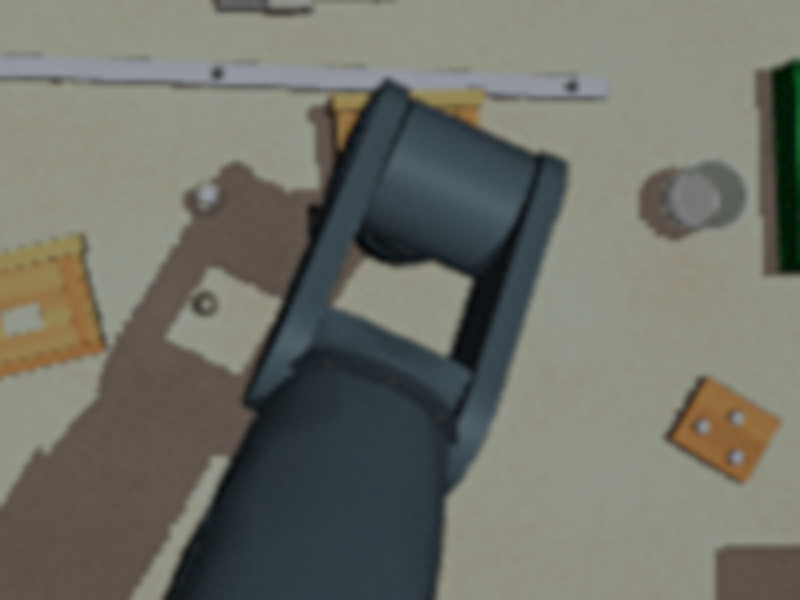

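It's nearly flat, about 5° off. I'll back off, shift the finger 2 cm further left for more leverage, and press again.

Call:
play_rows(rows=[0, 0, 0, 0, 1.5, 0, 0, 0, 0, 0, 0, 1.5, 0, 0, 0, 0, 0, -2, 1.5, 0, 0, 0, 0, 0, -2, 1.5, 0, 0, 0, 0, 0, -2, 0.7, 0, 0, 0, 0, 0, -2, 0, 0, 0, 0, 0, 0, -2, -0.5, 0, 0, 0, 0, 0, -2, -0.8, 0, 0])

```text
clock: 16.73
position: [0.5616, -0.1163, 0.031]
orientation: [[0.003, -1.0, -0.026], [-1.0, -0.003, 0.017], [-0.017, 0.026, -1.0]]
ft_force: [-18.0, 1.0, 16.1]
opening: 0.001
```

Run:
```python
from h import *
import cv2
print(bot.state()['position'],bot.state()['ft_force'])
im=cv2.cvtColor(bot.capture('top'),cv2.COLOR_RGB2BGR)
cv2.imwrite('pics/top17.png',cv2.resize(im[165:315,240:440],None,fx=4,fy=4,interpolation=2))
im=cv2.cvtColor(bot.capture('side'),cv2.COLOR_RGB2BGR)
cv2.imwrite('pics/side17.png',cv2.resize(im[120:270,200:400],None,fx=4,fy=4,interpolation=2))
```

```text
[ 0.56162244 -0.11625441  0.03101122] [-17.96353708   1.03435128  16.06283203]
```

View pics/top17.png

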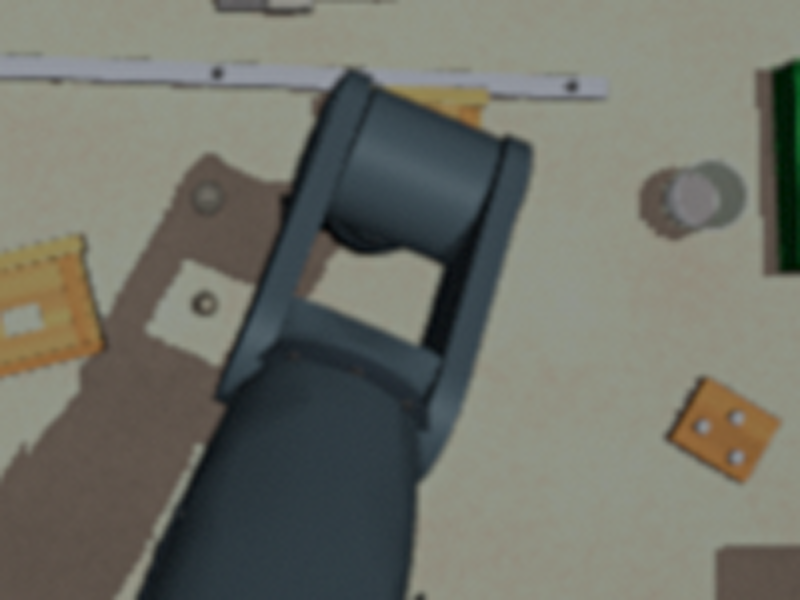

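View pics/side17.png

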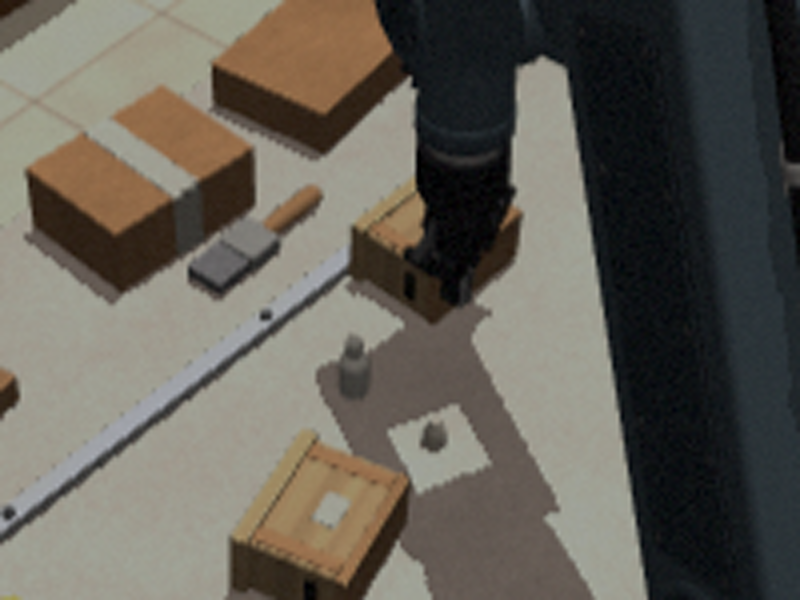

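The crate looks flush with the rail. I'll back off, raise the arm and check with a clear view.

Call:
play_rows(rows=[0, 0, 0, 0, 1, 0, 0, 0, 0, 0, 0, 3, 0, 0, 0, 0, 0, 0, 6, -2, 0, 0, 0, 0, 3, 9, -6, 0, 0, 0, 0, 6, 12, -10, 0, 0, 0, 0, 9, 16, -14, 0, 0, 0, 0, 12, 20, -14, 0, 0, 0, 0, 15, 20, -14, 0])

```text
clock: 17.5
position: [0.3842, -0.2405, 0.1662]
orientation: [[0.004, -1.0, -0.024], [-1.0, -0.004, 0.014], [-0.014, 0.024, -1.0]]
ft_force: [1.2, -1.6, 0.7]
opening: -0.005
```

Run:
```python
from h import *
import cv2
print(bot.state()['position'],bot.state()['ft_force'])
im=cv2.cvtColor(bot.capture('top'),cv2.COLOR_RGB2BGR)
cv2.imwrite('pics/top18f.png',im)
cv2.imwrite('pics/top18.png',cv2.resize(im[165:315,210:410],None,fx=4,fy=4,interpolation=2))
im=cv2.cvtColor(bot.capture('side'),cv2.COLOR_RGB2BGR)
cv2.imwrite('pics/side18.png',cv2.resize(im[120:270,200:400],None,fx=4,fy=4,interpolation=2))
```

```text
[ 0.38416609 -0.24053447  0.16617938] [ 1.21265415 -1.59950833  0.73624749]
```

View pics/top18.png

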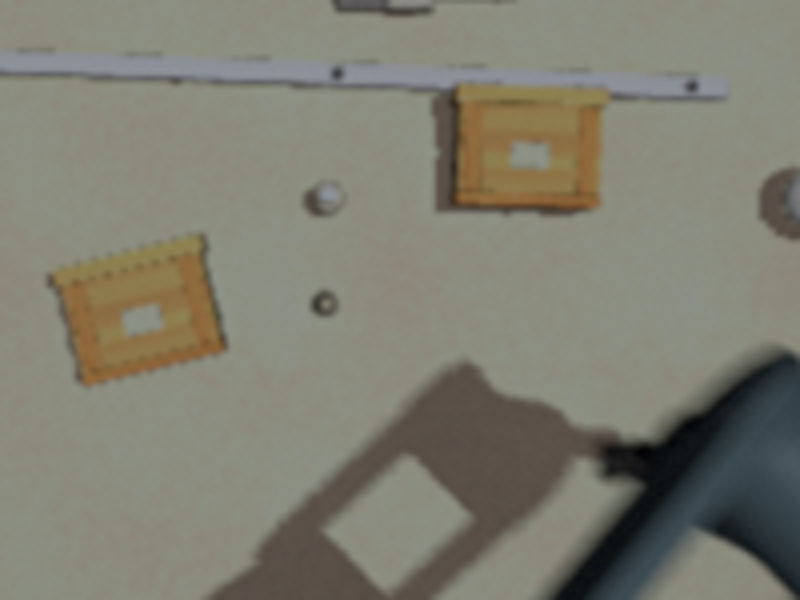

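View pics/side18.png

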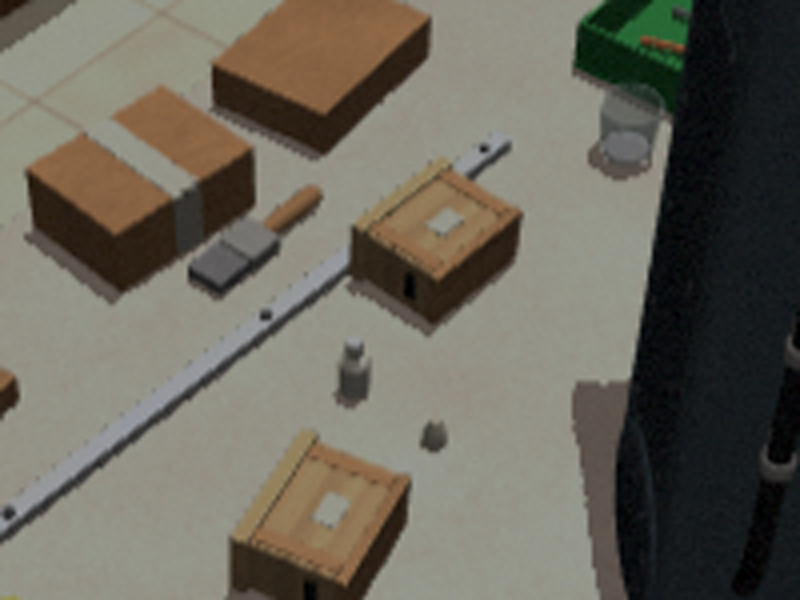

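Measuring against the rail's frame:

Run:
```python
from h import *
f=lambda x,y:((x+.5)/4-.5+210,(y+.5)/4-.5+165)
o=np.array([.6755,-.015]);a=np.radians(-2.95);ex=np.array([np.cos(a),np.sin(a)]);ey=np.array([-ex[1],ex[0]])
for nm,p,z in [('usL',(457,85),.064),('usR',(609,92),.064),('lidL',(457,207),.059),('lidR',(600,208),.059),('plain usL',(49,277),.064),('plain usR',(204,235),.064)]:
    q=ray('top',f(*p),z)[:2];print(nm,q,'rail frame mm',((q-o)@ex*1e3).round(1),((q-o)@ey*1e3).round(1))
```

```text
usL [ 0.66605711 -0.10828868] rail frame mm -4.6 -93.7
usR [ 0.65898522 -0.22755112] rail frame mm -5.6 -213.1
lidL [ 0.5701835 -0.1069705] rail frame mm -100.4 -97.3
lidR [ 0.56803432 -0.21914128] rail frame mm -96.8 -209.4
plain usL [0.5188675  0.21326942] rail frame mm -168.2 219.9
plain usR [0.55028917 0.09176642] rail frame mm -130.5 100.2
```

Call:
play_rows(rows=[0, 0, 0, 0, 0, -3, 0, 0, 0, 0, 0, 0, -3, 0, 0, 0, 0, 0, 0, -3, 0, 0, 0, 0, 0, 0, -3, 0, 0, 0, 0, 0, 0, -3, 0])

```text
clock: 18.02
position: [0.3845, -0.2452, 0.1958]
orientation: [[-0.003, -1.0, -0.023], [-1.0, 0.003, 0.011], [-0.011, 0.023, -1.0]]
ft_force: [0.3, 0.4, 0.6]
opening: -0.001
```

```bash
python3 -c "
from h import *
s=bot.state();print(s['clock'],s['position'],s['ft_force'],abs(s['joint_vel']).max())
print(bot.sign_off())"
```

```text
18.0167 [ 0.38448677 -0.24521664  0.19583669] [0.30582444 0.39973136 0.64957069] 0.28084154769657754
the job is handed in; nothing more can be done
None
```

The stamped crate, which stood on the right, lies on its front with its underside against the dispatch rail. The job was handed in at about 18 s, and no verdict is reported.

**What I did:** I tipped the right crate first, then the left. Neither camera could see an underside facing away from the robot. So I turned the right crate about 45° on the bench, and the ring and bar showed in the side picture. I then pushed it back round and against the rail until it seated, with the wrist reading about 18 N along the push. I identified the left crate as plain by elimination and did not look at its underside.

**Last checks, from the top picture:**
- **Stamped crate:** the top edge of its underside is 4.6 to 5.6 mm short of my measured rail line. The calibration is good to about 2 mm, and because the crate lies with that edge leaning back by about 2 mm, the bottom edge is probably about 3 mm off the line. It is square to the rail within about 1°.
- **Plain crate:** it lies where it was tipped, about 50 mm from where it stood.
- **Bystanders:** I saw no bystander out of place in the last pictures. The dropper and die are where they were at the start; I did not measure the others again, and the palette and liquid bottle were outside the final crops.
- **Robot:** clear of everything, with wrist force under 1 N.

No check failed. The small rail gap is the one figure that didn't read as full contact.

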